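# Put the cello bridge blanks away and shut the bridge case

### The arm

A 7-joint arm with a two-finger parallel gripper is mounted at the origin on the work surface. World frame = base frame: x ahead of the robot, y to its left, z up, the work surface at z = 0. Lengths are in mm, angles in degrees, forces in N, time in s.
With the tool pointing down it reaches from about 350 to 900 mm from the base axis. Payload 7.2 kg.
Tool frame: the origin (TCP) lies midway between the tips of the shut fingers; the grasp point (between the pads) lies 19 mm behind it; z points along the fingers, y is the line along which they close (so a half turn about z gives the same grasp; the last joint's range is limited). The gripper opens to 85 mm and grips with 20 to 120 N. Pads are 22 mm wide; open, the fingers measure 114 mm over their backs; the gripper's body (76 mm by 85 mm) begins 54 mm behind the grasp point. The pads swing forward as they close: fully open they stand 13 mm farther back than shut.
Start: joints at [-67.907, 23.554, -0.728, 91.456, 0.321, 64.991, -4.71], TCP at [274, 561.742, 206.797] pointing down, gripper open.
Joint ranges: [-169.25, 169.25], [-16.82, 113.86], [-84.01, 82.57], [7.8, 145.47], [-59.2, 239.2], [7.22, 106.19], [-163.78, 163.78]. Speed limits (degrees/s): [136.94, 136.94, 172.46, 172.46, 180, 180, 180].

### API

Orientations are given as [roll, pitch, yaw] about the fixed x, y, z axes, in that order (R = Rz(yaw) Ry(pitch) Rx(roll)).
In Python, from plant import bot, claw, solver, telemetry, cams, sign_off gives the robot as it stands. Calls block until the motion is done:
- bot.goto(position, orientation): joint-space move of the TCP to a pose.
- bot.move_straight(position, attitude=None, speed=150, guard=None): straight line of the TCP; attitude=None keeps the orientation; speed is the mean speed in mm/s. With guard (N) it stops when the force on the tool has changed by that much, and returns True; else False.
- bot.set_joints(angles): joint-space move.
- claw.command_gripper(opening, newtons=None): finger opening in mm; newtons is the grip in N (None keeps the last); returns when the fingers have stopped.
- bot.dwell(seconds).
- solver.solve_ik(position, orientation): joint angles nearest the present ones, or None.
- telemetry.get_state(): the state.
- cams.snapshot(name): name is "scene" or "top"; returns a dict with "frame" (480x640x3 uint8, red, green, blue), "intrinsics" (3x3 intrinsics, pixels), "rvec" (rotation vector, rad) and "tvec" (3), from world to camera coordinates, as OpenCV has them. Camera axes: x right, y down, z forward; pixel columns grow to the right and rows downward; lengths in mm; the calibration is good to about 2 mm. A picture is of the moment at which its call begins. There is no depth.
A pose or a line that the arm cannot do raises bot.PlanningError and nothing moves.
- sign_off(): hands the job in; it is judged then, once.
The state is a dict: "t": time; "joints": joint angles; "qvel": joint speeds; "tau": joint torques, N m; "position": TCP position; "tcp_rot": TCP orientation; "ft_force": force on the tool from outside, world axes, zero at the start; "wrist_torque": the same for the moment, N m; "width": finger opening in mm; "gripper_force": force on a finger pad.
Only numpy, scipy, OpenCV 4.12 (cv2) and the standard library are available. Lean on these libraries where they do the work, as an engineer would, in place of code of your own. Each camera call takes 0.05 s, during which the arm holds its last target. There are 200 camera calls.

### The job

First slide the small brass plane along the bench, without lifting it, out of the door's way until all of it lies on the cork mat. Then move the two bridge blanks from the bench stand into the case, standing upright and fully down in their slots: the pale one in the slot by the white tag, the dark one in the slot by the black tag. Last, push the case's door shut, without slamming it, until it seats on its catch, and leave everything else where it is.

Things in the scene. Friction and masses are not known exactly. Their poses are not given: they have to be found in the camera images.
- door (a joint): Angle of the case door: 0 shut and seated, grows as it opens towards the robot (starts at 1.5 to 1.8, limit 1.9). It turns freely, stays where left. Near 0.08 rad a pin on it meets a spring roller; about 7 N at 150 mm from the hinge takes it past (0.035), then it snaps to 0 and stays.
- door_hinge (a point): Point on the door's upright hinge line (right end of the case front, seen from the robot), at half the door's thickness and height. Door: wooden panel 210 wide, 15 thick, top 126 above the bench. Shut, it covers the case front, running 210 from here along the case's +y; in the case's frame this point is at (-82.5, -105, 63.5).
- door_push (a point): Point on the door's outer face, 150 from the hinge line, 105 above the bench: a good place to push. A dark wooden knob (24 across, sticking out 24) sits lower on the same face, 188 from the hinge line and 40 above the bench.
- case: Open-topped wooden case, fixed: 150 deep (x), 220 wide (y), walls 10 to 12 thick, 110 high. Origin under its centre; +x to its back, -x to its front with the door. Three slots run along x at y = -55, 0, +55, centred at x = 0: floor 12 above the bench, 16 wide between green felted rails, flared at the top (46 above the bench, mouth about 27 wide). The middle one holds a finished bridge.
- tag_white: Fixed white tag, 14 x 36 x 4, on the top of the case's back wall in line with one outer slot; origin at its underside, axes as the case's; the slot's centre lies 69 from it along -x. Which outer slot is white changes.
- tag_black: Fixed black tag, likewise, in line with the other outer slot.
- blank_pale: Pale maple cello bridge blank, a flat upright piece 92 wide at the feet (x), 12 thick (y), 95 tall (z), 60 g; top 20 is 70 wide with flat parallel faces. Origin centred between the feet at the underside. Starts upright in a slot of the stand, its underside 12 above the bench.
- blank_dark: Dark brown cello bridge blank, same shape and size, in the stand's other slot.
- stand: Fixed bench stand, base 110 x 120 x 12, two slots along its x at y = -34 and +34, of the same rails as in the case (16 wide, floor 12 above the bench). Origin under its centre.
- plane: Small brass plane, 110 long (x), 42 wide (y), sole body 22 high, total height 45 with wooden grip and knob, 0.4 kg. Origin at the centre of its sole. Starts on the bench in front of the case, in the door's sweep.
- mat: Cork mat, 190 (x) x 150 (y), lying flush on the bench (no edge to catch on). Origin at its centre.
- bridge: Bystander: finished amber-brown bridge, same shape as the blanks, in the case's middle slot.
- varnish: Bystander: amber varnish jar, 56 across, 80 tall, near the case's left side. Origin at its base.
- glue: Bystander: white glue bottle, 52 across, 130 tall. Origin at its base.
- gouge: Bystander: gouge with wooden handle, 200 long, lying on the bench.
- wedge: Bystander: spruce block, 140 x 50 x 25.
Things that resemble listed ones, but are neither listed nor needed, are in the scene too. Leave any pink look-alike of the plane alone.

How it is judged:
By the outcome, as a careful person would: the job done as asked, in the order asked, and still so for the second after the job is handed in, with the robot touching nothing.
It also fails if it takes over 72 s, if anything falls off the work surface, if the arm or the gripper's body presses on something with over 40 N, if the wrist force passes 120 N, or if a joint passes its speed limit or range.

## Working session

There is one attempt and no reset: what is moved stays moved. The work goes in short steps, each a Python script; the robot and the scene stay as the last script left them, time stands still between calls to the robot, and variables do not carry over. Pictures are saved under pics/ and viewed, at most 12 in all, crops included, and the job is handed in when it is done.

```bash
mkdir -p pics; ls
python3 - <<'E'
from plant import cams,telemetry
import cv2,numpy as np
for n in("scene","top"):
    s=cams.snapshot(n); cv2.imwrite(f"pics/{n}0.png",s["frame"][:,:,::-1]); np.savez(f"pics/{n}0.npz",**s)
    R=cv2.Rodrigues(np.array(s["rvec"],float))[0]; print(n,np.array(s["intrinsics"]).tolist(),(-R.T@np.array(s["tvec"]).ravel()).round(1),R[2].round(2))
st=telemetry.get_state(); print({k:np.round(v,2).tolist() if not isinstance(v,dict) else v for k,v in st.items()})
E
```

```text
pics
scene [[594.9674820396531, 0.0, 320.31977674002627], [0.0, 594.9674820396531, 241.3898457760162], [0.0, 0.0, 1.0]] [ 880.3 -561.2 1139.6] [-0.27  0.43 -0.86]
top [[502.8226146237105, 0.0, 317.2251548590077], [0.0, 502.8226146237105, 242.15950334679005], [0.0, 0.0, 1.0]] [ 466.5  -50.8 1386.8] [ 0.06  0.01 -1.  ]
{'t': 0.1, 'joints': [-67.91, 23.6, -0.73, 91.5, 0.32, 64.99, -4.71], 'qvel': [0.04, -0.18, 0.02, -0.09, -0.0, 0.04, -0.05], 'tau': [0.0, -60.18, 0.68, -30.01, 0.01, 0.01, -0.0], 'position': [273.82, 561.3, 206.02], 'tcp_rot': [-179.92, 0.01, 154.0], 'ft_force': [0.02, -0.53, -0.29], 'wrist_torque': [0.03, 0.01, 0.01], 'gripper_force': 0.0, 'width': 85.43}
```

View pics/scene0.png

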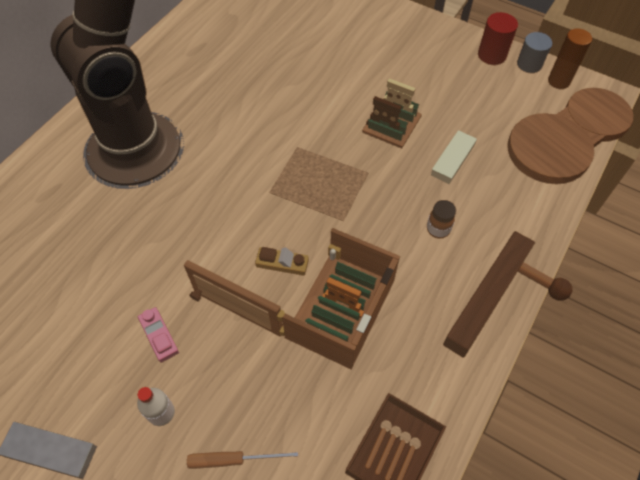

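View pics/top0.png

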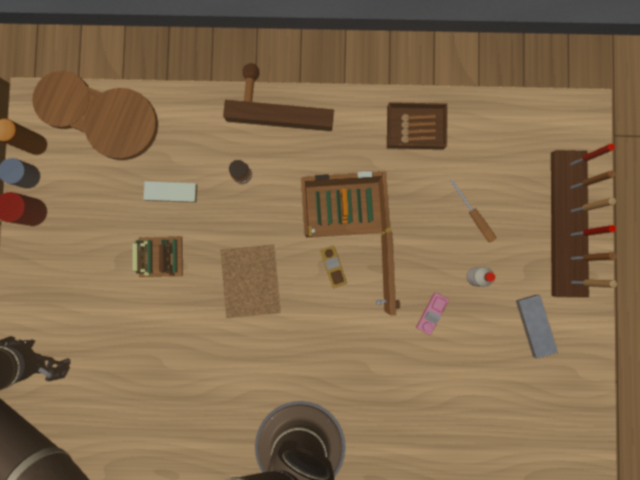

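The scene view shows the case at (340,300), its door open at (235,300), the stand at (392,118) and the mat at (320,182). The top view shows the case at (345,205), the door at (390,270), the mat at (250,281) and the stand at (160,257).

Possible mix-ups, in top-view pixels:
- **Plane:** brass at (333,267) or pink look-alike at (432,314). I choose brass.
- **Blanks:** pale at (140,257) and dark at (167,257) in the stand, or the amber bridge at (345,205) in the case. I choose the two in the stand.
- **Tags:** white at (365,175), which is the case's -y side. Black at (322,178), the +y side.

Next is a close crop to check these choices.

Run:
```python
import cv2,numpy as np
t=cv2.imread("pics/top0.png"); s=cv2.imread("pics/scene0.png")
def crop(im,x,y,w,h,k): return cv2.resize(im[y:y+h,x:x+w],None,fx=k,fy=k,interpolation=cv2.INTER_CUBIC)
C=np.zeros((600,800,3),np.uint8)
a=crop(t,295,165,120,150,4); C[:600,:480]=a
b=crop(t,125,230,64,55,5); C[:275,480:800]=b
c=crop(s,355,70,80,80,4); C[280:600,480:800]=c
cv2.imwrite("pics/crop0.png",C)
```

```text
(no output)
```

View pics/crop0.png

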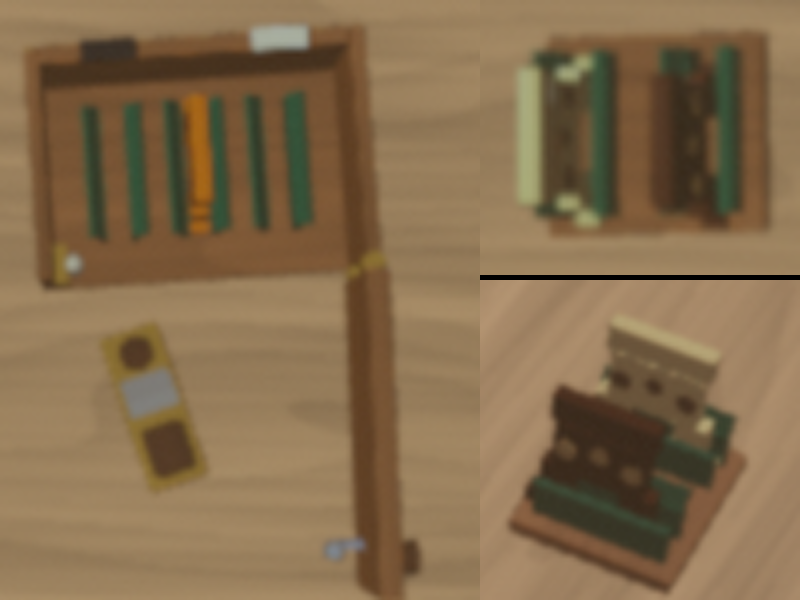

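The crop confirms the brass plane, the pale blank (left, +y side) and the dark blank (right) in the stand. White tag is at top px (365,175), black tag at (322,177), hinge at (387,231) and door knob at (398,304).

```bash
cat > h.py <<'E'
import cv2,numpy as np
def P(s,uv,z):
    uv=np.asarray(uv,float).reshape(-1,1,2)
    K=np.array(s["intrinsics"]);R=cv2.Rodrigues(np.array(s["rvec"],float))[0];t=np.array(s["tvec"],float).ravel()
    n=cv2.undistortPoints(uv,K,None).reshape(-1,2)
    d=np.c_[n,np.ones(len(n))]@R; c=-R.T@t
    return (c+d*((z-c[2])/d[:,2])[:,None])[:,:2]
def mask(s,box,lo,hi):
    x,y,w,h=box; hsv=cv2.cvtColor(s["frame"],cv2.COLOR_RGB2HSV); m=np.zeros(hsv.shape[:2],np.uint8)
    m[y:y+h,x:x+w]=cv2.inRange(hsv,np.array(lo),np.array(hi))[y:y+h,x:x+w]; return m
def big(m):
    return max(cv2.findContours(m,cv2.RETR_EXTERNAL,cv2.CHAIN_APPROX_NONE)[0],key=cv2.contourArea).reshape(-1,2)
def rect(s,m,z):
    c=P(s,big(m),z).astype(np.float32); (cx,cy),(w,h),a=cv2.minAreaRect(c)
    if w<h: w,h,a=h,w,a+90
    return np.round([cx,cy,w,h,(a+90)%180-90],1)
E
python3 - <<'E'
from h import *
t=dict(np.load("pics/top0.npz")); s=dict(np.load("pics/scene0.npz"))
hs=lambda f,u,v:cv2.cvtColor(f["frame"],cv2.COLOR_RGB2HSV)[v,u].tolist()
for n,u,v in[("brass",326,257),("brass2",341,282),("mat",250,281),("mat2",235,265),("bench",300,280),("bench2",330,230),("white",365,175),("black",322,178),("pale",131,257),("dark",158,257),("darkface",162,257),("green",172,257),("base",150,275),("doortop",393,290),("doorface",385,290),("casewall",340,174)]: print(n,hs(t,u,v),end=" ")
print()
for n,u,v in[("pale",398,88),("dark",385,103),("darktop",384,100),("brass",270,268),("bench",320,240)]: print(n,hs(s,u,v),end=" ")
print()
print("white",rect(t,mask(t,(355,168,22,14),(0,0,140),(180,50,255)),114))
print("black",rect(t,mask(t,(312,172,20,12),(0,0,0),(180,255,60)),114))
cr=lambda u,v,x0,y0,k:((np.array([u,v])+.5)/k-.5+[x0,y0])
c=lambda u,v:cr(u,v,295,165,4); d=lambda u,v:cr(u,v,125,230,5)
print("case corners TL,TR,BL z110",P(t,[c(25,50),c(365,27),c(42,288)],110).round(1).tolist())
print("tags",P(t,[c(109,49),c(280,38)],114).round(1).tolist())
print("plane corners z22",P(t,[c(102,338),c(156,322),c(208,474),c(154,493)],22).round(1).tolist())
print("door top: hinge face L/R, end L/R",P(t,[c(370,270),c(383,590)],126).round(1).tolist())
print("knob z40",P(t,[c(412,558)],40).round(1).tolist())
print("stand base z12",P(t,[d(550-480,235),d(770-480,230),d(768-480,33),d(552-480,35)],12).round(1).tolist())
print("pale top z107",P(t,[d(517-480+12,67),d(517-480+12,207)],107).round(1).tolist())
e=lambda u,v:cr(u-480,v-280,355,70,4)
print("scene pale top ends",P(s,[e(612,315),e(718,354)],107).round(1).tolist(), "dark",P(s,[e(557,387),e(665,428)],107).round(1).tolist())
M=mask(t,(205,235,90,95),(0,60,0),(14,255,150)); print("mat",rect(t,M,0))
for (u,v) in [(223,249),(273,245),(280,312),(228,318)]: print(P(t,[[u,v]],0).round(0).tolist(),end="")
E
```

```text
brass [20, 157, 120] brass2 [19, 154, 109] mat [16, 118, 128] mat2 [16, 117, 124] bench [17, 101, 156] bench2 [14, 144, 119] white [42, 23, 170] black [14, 82, 59] pale [18, 97, 150] dark [14, 146, 112] darkface [12, 137, 78] green [24, 99, 95] base [15, 138, 122] doortop [14, 137, 117] doorface [14, 158, 97] casewall [15, 128, 132] 
pale [16, 115, 106] dark [12, 139, 68] darktop [12, 140, 80] brass [16, 142, 95] bench [15, 96, 168] 
white [ 722.9 -153.4   33.2   12.9  -88.8]
black [710.4 -43.8  23.    7.7 -88.8]
case corners TL,TR,BL z110 [[711.0, 9.2], [730.3, -208.4], [558.3, -5.4]]
tags [[712.0, -44.7], [721.3, -153.7]]
plane corners z22 [[531.4, -43.8], [543.1, -80.2], [441.0, -117.5], [427.4, -81.2]]
door top: hinge face L/R, end L/R [[572.9, -211.7], [373.5, -222.5]]
knob z40 [[388.7, -253.1]]
stand base z12 [[445.8, 451.4], [451.2, 330.8], [559.2, 336.0], [555.5, 455.1]]
pale top z107 [[532.7, 431.3], [461.2, 428.1]]
scene pale top ends [[462.9, 430.3], [531.7, 434.8]] dark [[463.0, 361.6], [532.2, 366.0]]Traceback (most recent call last):
  File "<stdin>", line 21, in <module>
  File "h.py", line 14, in rect
    c=P(s,big(m),z).astype(np.float32); (cx,cy),(w,h),a=cv2.minAreaRect(c)
          ~~~^^^
  File "h.py", line 12, in big
    return max(cv2.findContours(m,cv2.RETR_EXTERNAL,cv2.CHAIN_APPROX_NONE)[0],key=cv2.contourArea).reshape(-1,2)
           ~~~^^^^^^^^^^^^^^^^^^^^^^^^^^^^^^^^^^^^^^^^^^^^^^^^^^^^^^^^^^^^^^^^^^^^^^^^^^^^^^^^^^^^
ValueError: max() iterable argument is empty
```

```bash
cat >> h.py <<'E'
def best_goto(bot,solver,telemetry,p,yaw):
    o=[]
    for y in (yaw,yaw+180,yaw-180):
        j=solver.solve_ik(p,[180,0,y])
        if j is not None: o.append((np.abs(np.array(j)-telemetry.get_state()["joints"]).max(),y))
    y=min(o)[1]; bot.goto(p,[180,0,y]); return y
E
python3 - <<'E'
from h import *
from plant import bot,claw,solver,telemetry,cams
t=dict(np.load("pics/top0.npz"))
t["frame"]=cv2.GaussianBlur(t["frame"],(5,5),0)
M=rect(t,mask(t,(205,235,90,95),(0,108,0),(180,255,141)),0); print("mat",M)
print(P(t,[(222,248),(273,245),(280,313),(228,318)],0).round(0).tolist())
c=P(t,[(222,248),(273,245),(280,313),(228,318)],0).mean(0); print(c)
st=telemetry.get_state
y=best_goto(bot,solver,telemetry,[486,-81,110],20); print(y,st()["t"])
claw.command_gripper(70,20)
print(bot.move_straight([486,-81,1],speed=120,guard=15),st()["position"],st()["t"])
claw.command_gripper(35,20); s=st(); print(s["width"],s["gripper_force"],s["ft_force"],s["position"],s["t"])
E
```

```text
mat [441.8 147.4 190.  152.2   6.6]
[[530.0, 228.0], [541.0, 87.0], [355.0, 62.0], [338.0, 205.0]]
[440.87188987 145.44816663]
20 2.525
False [486.43219929 -81.19505449   1.49344728] 3.8917
35.12129976927857 0.0 [ 0.85514159 -1.13565718 -0.27075166] [486.12926995 -80.894206     1.17109868] 4.325
```

Run:
```python
from h import *
from plant import cams
a=cams.snapshot("scene");b=cams.snapshot("top")
f=lambda s,x,y,w,h,k:cv2.resize(s["frame"][y:y+h,x:x+w,::-1],None,fx=k,fy=k,interpolation=cv2.INTER_CUBIC)
C=np.zeros((480,800,3),np.uint8);C[:,:400]=f(a,230,190,100,120,4);C[:,400:]=f(b,290,210,100,120,4);cv2.imwrite("pics/p1.png",C)
```

```text
(no output)
```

View pics/p1.png

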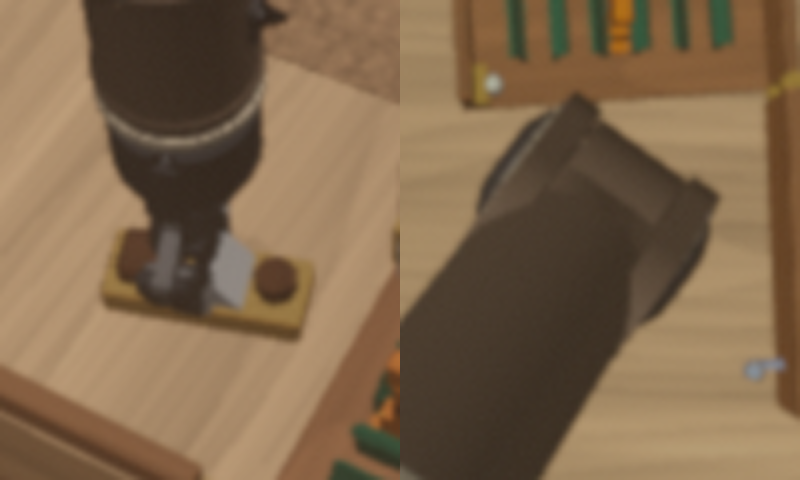

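The plane sits where I measured it, but the fingers reached 35 mm without contact. I'll project the tool and plane points into this view and close further to see.

Run:
```python
from h import *
from plant import cams,telemetry,claw
a=cams.snapshot("scene")
def pr(p): return ((cv2.projectPoints(np.array(p,float).reshape(-1,1,3),np.array(a["rvec"],float),np.array(a["tvec"],float),np.array(a["intrinsics"]),None)[0].reshape(-1,2)-[230,190])*4).round().tolist()
s=telemetry.get_state();print(s["tcp_rot"],s["position"])
d=np.array([-.342,.94,0]);c=np.array([486,-81,0])
print("tips z10 +-17, +-32 back",pr([c+17*d+[0,0,10],c-17*d+[0,0,10],c+32*d+[0,0,10],c-32*d+[0,0,10]]))
e=np.array([.94,.342,0]);print("plane corners z0",pr([c+i*55*e+j*21*d for i,j in((1,1),(1,-1),(-1,-1),(-1,1))]),"z22",pr([c+[0,0,22]+i*55*e+j*21*d for i,j in((1,1),(1,-1),(-1,-1),(-1,1))]))
claw.command_gripper(12,20);s=telemetry.get_state();print(s["width"],s["gripper_force"],s["ft_force"],s["position"],s["t"])
b=cams.snapshot("scene");C=cv2.resize(b["frame"][225:285,240:320,::-1],None,fx=8,fy=8,interpolation=cv2.INTER_CUBIC);cv2.imwrite("pics/p2.png",C)
```

```text
[-1.79999886e+02 -5.91663487e-03  2.00001408e+01] [486.03629672 -80.96857151   1.04787445]
tips z10 +-17, +-32 back [[211.0, 259.0], [196.0, 314.0], [217.0, 236.0], [189.0, 338.0]]
plane corners z0 [[311.0, 280.0], [295.0, 347.0], [97.0, 311.0], [116.0, 245.0]] z22 [[311.0, 260.0], [294.0, 328.0], [93.0, 292.0], [112.0, 225.0]]
12.037406551803896 0.4161706566810608 [1.1624666  0.05000773 0.02340479] [486.19570202 -81.08931897   1.04242316] 4.825
```

View pics/p2.png

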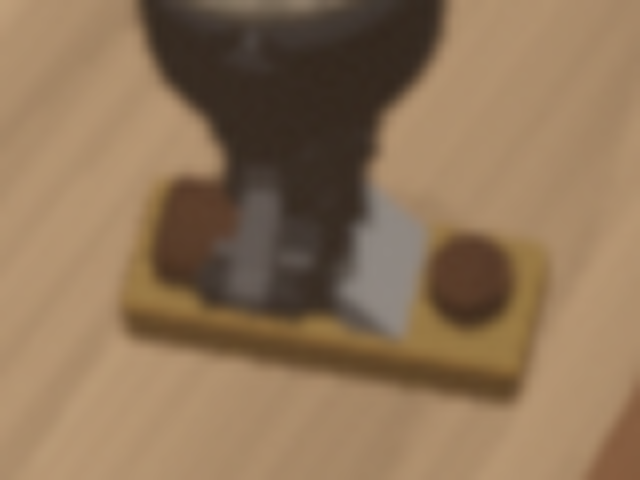

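The fingers are clearly above the plane's body, so the real tips are higher than the reported z implies. I'll reopen and feel for the bench with a guarded descent.

Run:
```python
from h import *
from plant import cams,telemetry,claw,bot
st=telemetry.get_state
claw.command_gripper(70,20)
print(st()["position"],st()["ft_force"])
r=bot.move_straight([486,-81,-30],speed=40,guard=6); s=st(); print(r,s["position"],s["ft_force"],s["width"],s["t"])
b=cams.snapshot("scene");C=cv2.resize(b["frame"][225:285,240:320,::-1],None,fx=8,fy=8,interpolation=cv2.INTER_CUBIC);cv2.imwrite("pics/p3.png",C)
```

```text
[485.92608574 -81.01892889   1.00177386] [0.58107698 1.34505509 0.78247858]
False [486.11133838 -81.09998822 -29.90358624] [ 0.22945389  0.73352307 -0.5927787 ] 70.00014601627785 6.3833
```

View pics/p3.png

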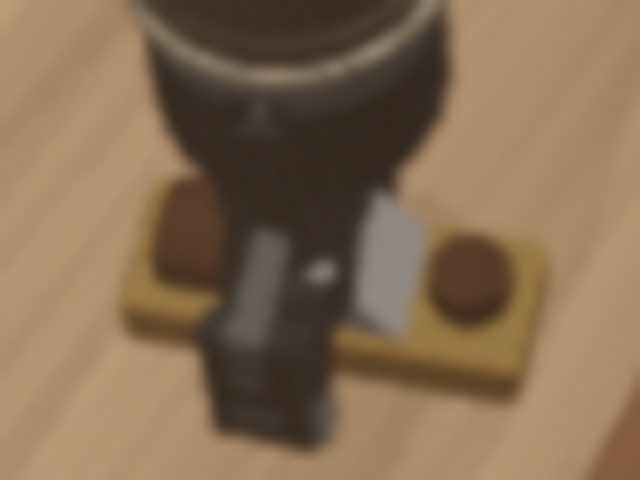

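The near finger now straddles the plane, with its tip bottom at about (274,280) in the frame. I'll work out the height offset from that ray and keep descending to contact.

Run:
```python
from h import *
from plant import cams,telemetry,claw,bot
st=telemetry.get_state
s=dict(np.load("pics/scene0.npz"))
d=np.array([-.342,.94]);e=np.array([.94,.342])
for z in(0,5,10,20): 
    p=P(s,[(273.8,280)],z)[0]-[486,-81]; print(z,"along e,d",(p@e).round(1),(p@d).round(1))
r=bot.move_straight([486,-81,-60],speed=30,guard=5); q=st(); print(r,q["position"],q["ft_force"],q["t"])
```

```text
0 along e,d -6.2 -41.5
5 along e,d -5.3 -43.9
10 along e,d -4.4 -46.2
20 along e,d -2.5 -51.0
True [486.37032641 -80.95253098 -32.13758556] [0.1162094  0.56682136 6.8443655 ] 6.7667
```

Bench contact came at reported z = -32 with the fingers 70 mm open, so true z is about reported z + 22. I'll use that offset to grip and slide the plane.

Run:
```python
from h import *
from plant import cams,telemetry,claw,bot
st=telemetry.get_state
bot.move_straight([486,-81,-25],speed=40)
claw.command_gripper(30,25); q=st(); print(q["width"],q["gripper_force"],q["ft_force"],q["position"])
if 38<q["width"]<46:
    bot.move_straight([441,146,-25.5],speed=90); q=st(); print(q["width"],q["ft_force"],q["position"],q["t"])
```

```text
41.482387723575215 25.693053603172302 [-0.86604392  1.33642623  2.92984278] [485.87039628 -80.8150442  -25.0586823 ]
41.25141333354181 [ 0.69560754 -4.48218078  6.89389788] [441.13073444 146.12195885 -25.06800866] 10.1917
```

Run:
```python
from h import *
from plant import cams,telemetry,claw,bot,solver
st=telemetry.get_state
claw.command_gripper(70)
bot.move_straight([441,146,60],speed=200)
y=best_goto(bot,solver,telemetry,[497,430.5,115],3); print(y,st()["t"])
b=cams.snapshot("top");np.savez("pics/top1.npz",**b)
hsv=cv2.cvtColor(b["frame"],cv2.COLOR_RGB2HSV)
C=b["frame"][:,:,::-1].copy()[190:340,110:310];cv2.imwrite("pics/p4.png",cv2.resize(C,None,fx=4,fy=4,interpolation=cv2.INTER_CUBIC))
claw.command_gripper(40)
r=bot.move_straight([497,430.5,55],speed=120,guard=8); print(r,st()["position"],st()["ft_force"])
f0=st()["ft_force"]
if not r:
    claw.command_gripper(5,30); q=st(); print(q["width"],q["gripper_force"],np.round(q["ft_force"]-np.array(f0),1),q["t"])
```

```text
3 12.2917
False [497.41334027 430.44727648  55.24540977] [-0.27790017  0.52846484  0.03196209]
11.954732577507967 32.425649939104915 [-0.1 -0.6  3.9] 13.75
```

View pics/p4.png

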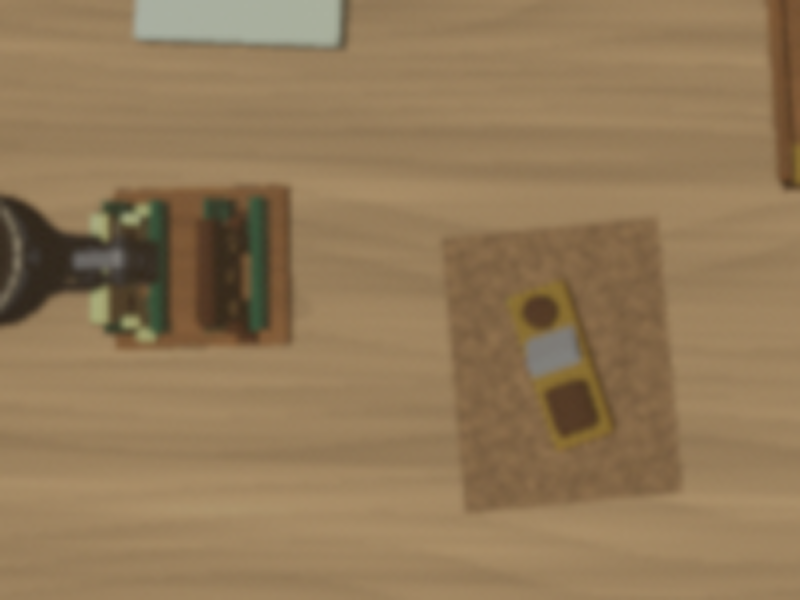

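The plane lies fully on the cork mat, centred near crop px (560,365). The pale blank is gripped at 12 mm width. Next I'll place it in the white slot.

```bash
cat >> h.py <<'E'
def place(bot,claw,telemetry,x,y,yaw):
    st=telemetry.get_state
    bot.move_straight([x,y,97],[180,0,yaw],speed=150); f0=np.array(st()["ft_force"])
    r=bot.move_straight([x,y,54],speed=50,guard=10); q=st()
    print(r,np.round(q["position"],1),np.round(q["ft_force"]-f0,1),q["width"],q["t"]); return r,q
E
python3 - <<'E'
from h import *
from plant import cams,telemetry,claw,bot,solver
st=telemetry.get_state
bot.move_straight([497,430.5,185],speed=180); print(st()["width"],st()["t"])
bot.goto([652.8,-159.7,185],[180,0,5.2]); print(st()["position"],st()["t"])
r,q=place(bot,claw,telemetry,652.8,-159.7,5.2)
if q["position"][2]<57.5:
    claw.command_gripper(32); bot.move_straight([652.8,-159.7,120],speed=180); print(st()["t"])
E
```

```text
11.325924307942428 14.625
[ 653.28387115 -158.09668537  184.7761168 ] 16.8083
True [ 652.2 -159.6   55.9] [-0.6  0.5  4.3] 11.434169129994592 18.3083
19.15
```

Run:
```python
from h import *
from plant import cams,telemetry,claw,bot,solver
st=telemetry.get_state
bot.move_straight([652.8,-159.7,150],speed=200)
bot.goto([498,362.5,115],[180,0,3])
b=cams.snapshot("top");s=cams.snapshot("scene")
C=np.zeros((600,800,3),np.uint8)
C[:,:400]=cv2.resize(b["frame"][160:310,300:400,::-1],None,fx=4,fy=4,interpolation=cv2.INTER_CUBIC)
C[:,400:]=cv2.resize(s["frame"][215:365,300:400,::-1],None,fx=4,fy=4,interpolation=cv2.INTER_CUBIC);cv2.imwrite("pics/p5.png",C)
claw.command_gripper(40)
r=bot.move_straight([498,362.5,55],speed=120,guard=8); f0=np.array(st()["ft_force"]); print(r)
if not r:
    claw.command_gripper(5,30); q=st(); print(q["width"],q["gripper_force"],np.round(q["ft_force"]-f0,1),q["t"])
```

```text
False
11.154369528809708 32.526877387426794 [0.2 0.8 5. ] 22.775
```

View pics/p5.png

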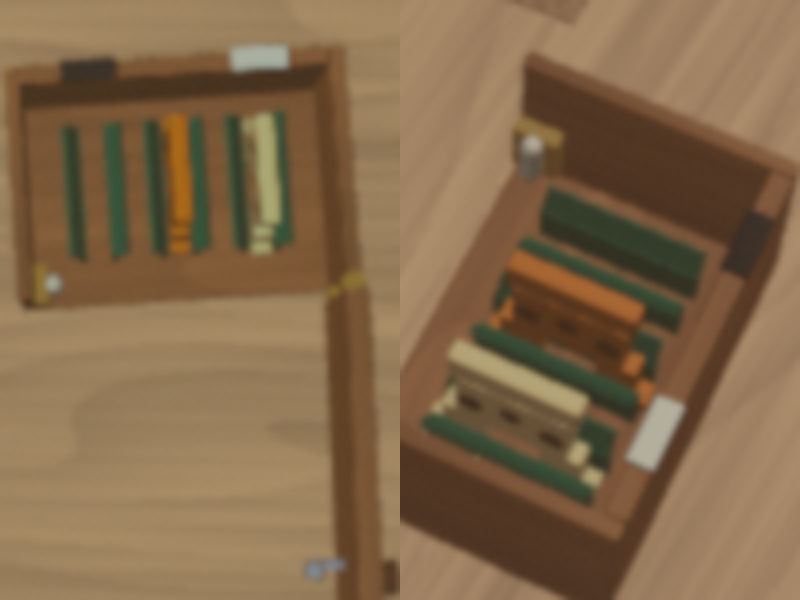

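The pale blank stands fully down in the white-tag slot, crop px (265,180), level with the amber bridge. The dark blank is gripped; next I'll place it in the black slot.

Run:
```python
from h import *
from plant import cams,telemetry,claw,bot,solver
st=telemetry.get_state
bot.move_straight([498,362.5,185],speed=180); print(st()["width"])
X,Y=642.9,-50.7
bot.goto([X,Y,185],[180,0,5.2])
r,q=place(bot,claw,telemetry,X,Y,5.2)
if q["position"][2]<57.5:
    claw.command_gripper(32); bot.move_straight([X,Y,150],speed=180); print(st()["t"])
    # door plan check
    H=np.array([574.8,-218.1]); 
    for q0 in(1.5,1.0,.5,0):
        th=np.radians(95.2)+q0; u=np.array([np.cos(th),np.sin(th)]); n=np.array([-u[1],u[0]])
        p=H+150*u+22*n
        print(q0,p.round(1),[None if (j:=solver.solve_ik([*p,75],[180,0,y0+np.degrees(q0)])) is None else np.round(j)[[0,6]].tolist() for y0 in(5.2,-84.8,95.2,-174.8)])
```

```text
11.450567707758378
True [642.2 -50.8  55.8] [-1.4  1.9  6.3] 11.680217494709229 26.7667
27.775
1.5 [ 425.3 -243.1] [[-8.0, 47.0], [-21.0, -26.0], [9.0, 125.0], [-28.0, -102.0]]
1.0 [ 431.6 -168.3] [[-24.0, 15.0], [-35.0, -58.0], [-6.0, 91.0], [-39.0, -135.0]]
0.5 [ 473.  -105.8] [[-36.0, -15.0], [-44.0, -90.0], [-19.0, 58.0], [59.0, 90.0]]
0 [539.3 -70.7] [[-39.0, -44.0], [-46.0, -120.0], [-26.0, 30.0], [-9.0, 106.0]]
```

```bash
cat >> h.py <<'E'
H=np.array([574.8,-218.1])
def dp(q,off,z=73):
    th=np.radians(95.2)+q; u=np.array([np.cos(th),np.sin(th)]); n=np.array([-u[1],u[0]])
    return [*(H+150*u+off*n),z],[180,0,5.2+np.degrees(q)]
E
python3 - <<'E'
from h import *
from plant import cams,telemetry,claw,bot,solver
st=telemetry.get_state
claw.command_gripper(0,30)
bot.goto(*dp(1.5,55,150)); 
s=cams.snapshot("top");cv2.imwrite("pics/p6.png",cv2.resize(s["frame"][160:310,300:450,::-1],None,fx=4,fy=4,interpolation=cv2.INTER_CUBIC))
r=bot.move_straight(dp(1.5,55)[0],speed=150,guard=8); print(r,st()["t"])
r=bot.move_straight(*dp(1.45,19),speed=50,guard=6); print(r,np.round(st()["ft_force"],1),st()["t"])
for q in np.arange(1.3,0.19,-.15):
    r=bot.move_straight(*dp(q,19),speed=70,guard=15)
    if r: break
q_=st();print(q,r,np.round(q_["ft_force"],1),np.round(q_["position"],1),q_["t"])
s=cams.snapshot("scene");cv2.imwrite("pics/p7.png",cv2.resize(s["frame"][200:350,200:400,::-1],None,fx=4,fy=4,interpolation=cv2.INTER_CUBIC))
E
```

```text
False 30.425
False [ 0.  -0.3  0.2] 31.4417
0.25000000000000067 False [0.2 0.5 1.3] [506.1 -83.6  72.9] 35.2417
```

View pics/p7.png

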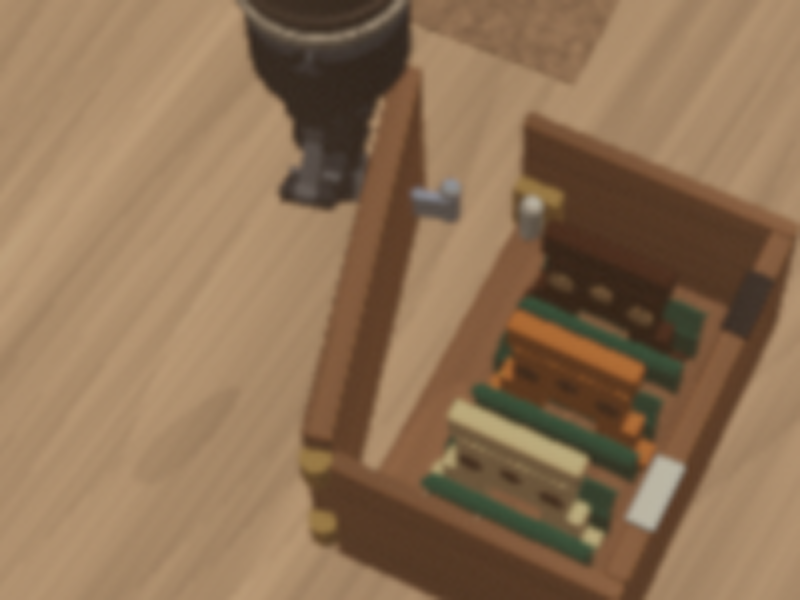

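The dark blank is seated in the black slot, crop px (600,290). The door is swinging shut with the finger on its outer face, and its pin at (440,200) hasn't reached the roller at (530,215). I'll push on slowly.

Run:
```python
from h import *
from plant import cams,telemetry,claw,bot,solver
st=telemetry.get_state
for q in [.15,.08,.03,-.01,-.04,-.07,-.1]:
    r=bot.move_straight(*dp(q,19),speed=30,guard=18); s=st(); print(q,r,np.round(s["ft_force"],1),s["t"])
    if r: break
bot.move_straight(dp(q,60)[0],speed=80)
bot.move_straight(dp(q,90,150)[0],speed=200); print(st()["t"],np.round(st()["ft_force"],1))
s=cams.snapshot("scene");b=cams.snapshot("top")
C=np.zeros((600,800,3),np.uint8)
C[:,:400]=cv2.resize(b["frame"][170:320,300:400,::-1],None,fx=4,fy=4,interpolation=cv2.INTER_CUBIC)
C[:,400:]=cv2.resize(s["frame"][215:365,270:370,::-1],None,fx=4,fy=4,interpolation=cv2.INTER_CUBIC);cv2.imwrite("pics/p8.png",C)
```

```text
0.15 False [-0.4  0.3 -0.5] 35.9417
0.08 False [-0.2  0.   1.1] 36.4417
0.03 False [-0.6 -0.2  1. ] 36.8417
-0.01 False [ 0.1 -0.   0.8] 37.1917
-0.04 False [-9.  -0.2  4.6] 37.4917
-0.07 True [ 0.5 -0.7 -0.3] 37.7
38.8333 [ 0.1 -0.1 -0.2]
```

View pics/p8.png

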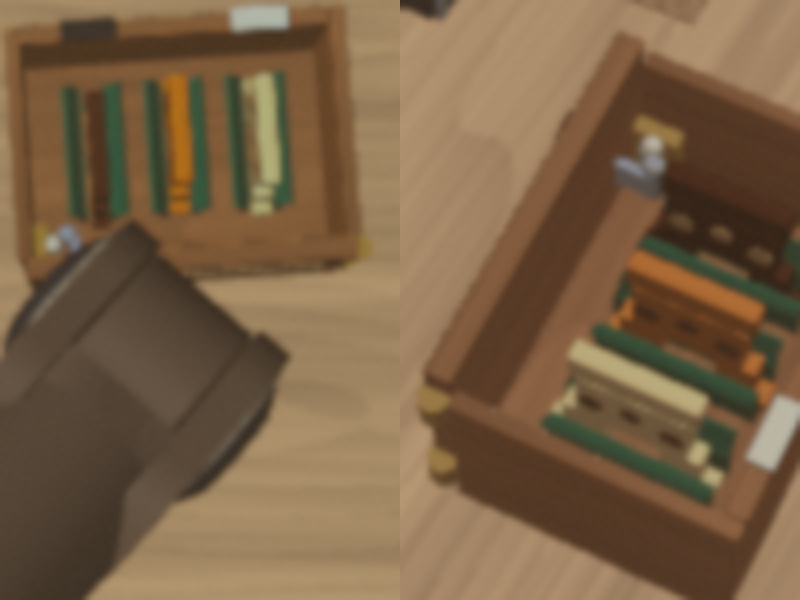

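The door looks shut: its pin at (640,175) has reached the roller at (650,150). The push peaked at 9 N and then snapped. I'll do a gentle second push to confirm it's seated on a firm stop.

Run:
```python
from h import *
from plant import cams,telemetry,claw,bot,solver
st=telemetry.get_state
bot.move_straight(dp(-.07,50)[0],dp(-.07,50)[1],speed=150)
bot.move_straight(dp(-.07,60)[0],speed=80); bot.move_straight(dp(-.05,35)[0],speed=80)
for q in np.arange(-.05,-.16,-.01):
    r=bot.move_straight(*dp(q,19),speed=25,guard=14); s=st(); print(round(q,2),r,np.round(s["ft_force"],1),np.round(s["position"],1),s["t"])
    if r: break
bot.move_straight(dp(q,60)[0],speed=80)
bot.move_straight(dp(q,90,150)[0],speed=200)
j=s=st()
bot.goto([440,-60,200],[180,0,5]); print(st()["t"])
s=cams.snapshot("scene");b=cams.snapshot("top");np.savez("pics/topF.npz",**b)
C=np.zeros((600,800,3),np.uint8)
C[:,:400]=cv2.resize(b["frame"][170:320,230:400,::-1],(400,600//2+53))[:353].repeat(1,0) if 0 else 0
C[:300,:400]=cv2.resize(b["frame"][190:265,300:400,::-1],None,fx=4,fy=4,interpolation=cv2.INTER_CUBIC)
C[300:,:400]=cv2.resize(b["frame"][220:340,210:370,::-1],None,fx=2.5,fy=2.5,interpolation=cv2.INTER_CUBIC)
C[:,400:]=cv2.resize(s["frame"][220:320,300:367,::-1],(400,600),interpolation=cv2.INTER_CUBIC);cv2.imwrite("pics/p9.png",C)
```

```text
-0.05 True [-0.6  0.2 -0.9] [545.  -68.9  72.3] 40.9083
42.55
```

View pics/p9.png

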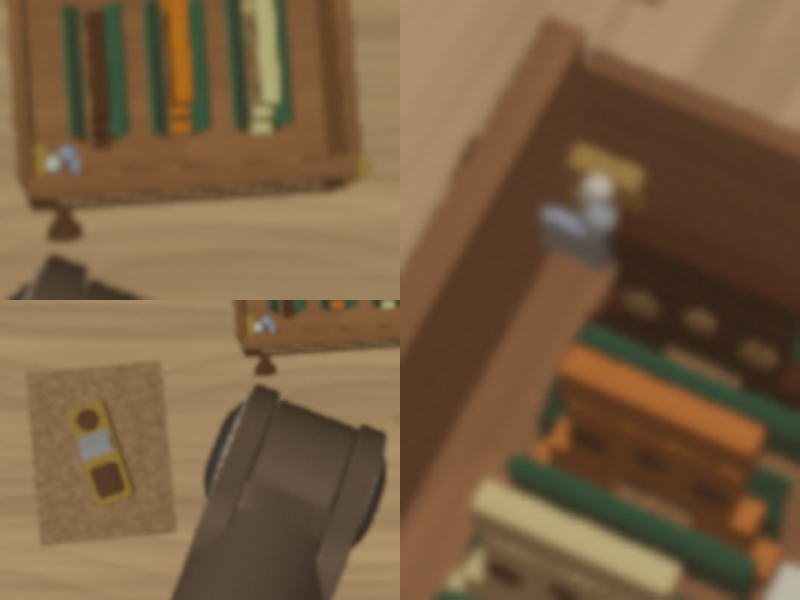

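The final view shows the door flush with the case front. Its edge slopes about 3.0° in the image, against about 3.5° for the case lines; a door held on the roller would show 6 to 8°. The plane is on the mat at (95,450), and all three bridges stand in their slots.

```bash
python3 -c "
from plant import sign_off
print(sign_off())"
```

```text
the job is handed in; nothing more can be done
None
```

I handed the job in at about 43 s: the brass plane is on the cork mat, the pale blank is in the white-tag slot, the dark one is in the black-tag slot, and the last image shows the door flush with the case front, though I judged the catch only from that image and the push force.

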